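Move the dried candles from the drying tray to the candle block in reversed order

ROBOT

A 6-joint arm with a two-finger parallel gripper is mounted at the origin on the work surface. World frame = base frame: x ahead of the robot, y to its left, z up, the work surface at z = 0. Lengths are in mm, angles in degrees, forces in N, time in s.
With the tool pointing down it reaches from about 350 to 850 mm from the base axis. Payload 8.1 kg.
Tool frame: the origin (TCP) lies at the very end of the fingers, on their centre line; the grasp point (between the pads) lies 19 mm behind it (r.grasp_offset is the distance from the TCP to the grasp point, in mm); z points along the fingers, y is the line along which they close (so a half turn about z gives the same grasp; the last joint's range is limited). The gripper opens to 85 mm and grips with 20 to 120 N. Pads are 22 mm wide; open, the fingers measure 114 mm over their backs; the gripper's body (76 mm by 85 mm) begins 54 mm behind the grasp point. The pads swing forward as they close: fully open they stand 13 mm farther back than shut.
Start: joints at [-70.096, 7.471, 85.268, -0, 87.261, -4.893], TCP at [251.668, -544.673, 231.292] pointing down, gripper open.
Joint ranges: [-169.43, 169.43], [-51.17, 129.36], [1.28, 143.12], [-76.62, 256.62], [0, 156.53], [-152.29, 152.29]. Speed limits (degrees/s): [136.94, 136.94, 159.86, 180, 180, 180].

INTERFACE

Orientations are given as [roll, pitch, yaw] about the fixed x, y, z axes, in that order (R = Rz(yaw) Ry(pitch) Rx(roll)).
In Python, from bench import r gives the robot as it stands.
- The arm moves only by the tool carry_out, never from a script. Its argument "commands" is a list of rows, each an object with "jaw": the finger opening in m, from 0 to 0.0854; "translation": the shift along the tool's x, y, z in m, a list of three; "spin": the turn about the tool's z in rad. A call has exactly 8 rows; each row shifts and turns the commanded pose from where the row before left it, along the tool's axes as they then stand; what a row does not reach is not made up. A row lasts 1/12 s, in which the tool goes at most 41.7 mm and 7.16 degrees, less where a joint would pass 70% of its speed; a pose out of reach is approached as far as the arm can. A call is refused whole if a number of a shift passes 0.0417 or a number of a turn 0.125, either way. A call with a gripper value outside its range is refused whole. The fingers move at their own pace and stop on an object; "squeeze" is the grip in N (left out, the last holds). Time passes only in rows, so rows that do not move let the fingers close, or fill a call up. It gives the time, the measured TCP pose, the force, the opening and the grip force at its end, in the units of the state.
- r.sense(): the state, without advancing time (a new reading comes with each control period).
- r.snapshot(name): name is "scene" or "top" or "wrist"; returns a dict with "pixels" (384x512x3 uint8, blue, green, red), "K" (3x3 intrinsics, pixels), "dist_coeffs" ([k1, k2, p1, p2, k3] as OpenCV has them; the pictures are not rectified), "extrinsics" (4x4, takes a point from camera to world coordinates). Camera axes: x right, y down, z forward; pixel columns grow to the right and rows downward; lengths in mm; the calibration is good to about 2 mm. A picture is of the moment at which its call begins. There is no depth.
- r.hand_in(): hands the job in; it is judged then, once.
Trained networks look in a picture, given as the dict that the camera call returned (one of the last four; its "shot" number tells which), for a name from the list of things; names that differ only in an ending like _2 or _b are one class to them, and where a whole thing is asked for, a point or a joint stands for the part that bears it (a point fixed in the world has none). Each returns a list of dicts, best first, with "score" (0 to 1); they miss things now and then, are a little off and sometimes report something else, mostly with a low value. They report only what shows in the picture. A call takes as long as a camera call. They do not tell look-alikes from the thing itself.
- r.spot_in(picture, target): "xy" ([column, row] in pixels, amid what is visible of it).
- r.regions_of(picture, target): "pixels" (384x512 bool, what is visible of it) and "xy" ([column, row] in pixels, amid what is visible of it).
- r.landmark_of(picture, target): "xy" ([column, row] in pixels: a listed point, or the origin of a listed thing).
The state is a dict: "time": time; "joint_pos": joint angles; "qd": joint speeds; "joint_efforts": joint torques, N m; "tool_pos": TCP position; "tcp_rot": TCP orientation; "ft_force": force on the tool from outside, world axes, zero at the start; "wrist_torque": the same for the moment, N m; "finger_gap": finger opening in mm; "grip_force": force on a finger pad.
Only numpy, scipy, OpenCV 4.12 (cv2) and the standard library are available. Lean on these libraries where they do the work, as an engineer would, in place of code of your own. Each camera call takes 0.05 s, during which the arm holds its last target. There are 200 camera calls.

TASK

The four candles on the grey drying tray are dry: move each one into its own pocket of the dark wooden candle block, in the order reversed from left to right. The candle next to the tray's handle goes into the pocket next to the block's wooden ball, the second from the handle into the second from the ball, and so on. Do not tip a candle over; in the end each must stand upright, flat on the floor of its pocket.

Things in the scene. Friction and masses are not known exactly. Their poses are not given: they have to be found in the camera images.
- tray: Drying tray: fixed grey board 100 x 400 mm, 10 mm thick, near or far side of the work. Origin: middle of its underside; +y runs along the row, to the robot's left within 10 degrees. Coaster centres at x = 0, y = +135, +45, -45, -135 mm. A steel bar handle (up to 15 mm high) sticks out 40 mm from its +y end, the left end seen from the robot.
- block: Fixed dark wooden block, 100 x 410 x 18 mm, with a row of four square pockets 74 x 74 mm, 8 mm deep (floors of paler wood, 10 mm above the table). Origin: on the table under the middle of the row; +y runs along it, to the robot's left within 10 degrees. Pocket centres at x = 0, y = +135, +45, -45, -135 mm. A 28 mm wooden ball (top at 43 mm) sits at y = -200 mm, the right end seen from the robot.
- tall_candle: The tallest candle: plain round pillar, 46 mm diameter, 100 mm high. Loose, ivory wax, about 150 g. Origin: centre of its underside, z up to the wick (9 mm, thin, bends away). At the start it stands upright in the middle of its coaster, underside 14 mm above the table.
- stout_candle: The short, stout candle: plain round pillar, 60 mm diameter, 60 mm high. Loose, ivory wax, about 150 g. Origin: centre of its underside, z up to the wick (9 mm, thin, bends away). At the start it stands upright in the middle of its coaster, underside 14 mm above the table.
- square_candle: The square candle: 46 x 46 mm, 78 mm high, x and y axes square to its sides. Loose, ivory wax, about 150 g. Origin: centre of its underside, z up to the wick (9 mm, thin, bends away). At the start it stands upright in the middle of its coaster, underside 14 mm above the table, turned up to 20 degrees from square with the tray.
- footed_candle: The candle with a foot: round foot 56 mm diameter and 18 mm high, above it a round stem 36 mm diameter up to 90 mm above its underside. Loose, ivory wax, about 100 g. Origin: centre of its underside, z up to the wick (9 mm, thin, bends away). At the start it stands upright in the middle of its coaster, underside 14 mm above the table.
- tall_coaster: Cork coaster, fixed to the tray, 4 mm thick, round, 60 mm diameter; at the start the tallest candle stands on it. Origin: centre of its underside, which is 10 mm above the table. The four coasters lie in one row on the tray, 90 mm apart, in an order that differs at every start; they stay behind.
- stout_coaster: Cork coaster, fixed to the tray, 4 mm thick, round, 78 mm diameter; at the start the stout candle stands on it. Origin: centre of its underside, which is 10 mm above the table. The four coasters lie in one row on the tray, 90 mm apart, in an order that differs at every start; they stay behind.
- square_coaster: Cork coaster, fixed to the tray, 4 mm thick, square, 66 mm; at the start the square candle stands on it. Origin: centre of its underside, which is 10 mm above the table. The four coasters lie in one row on the tray, 90 mm apart, in an order that differs at every start; they stay behind.
- footed_coaster: Cork coaster, fixed to the tray, 4 mm thick, an eight-pointed star, 76 mm across the points; at the start the footed candle stands on it. Origin: centre of its underside, which is 10 mm above the table. The four coasters lie in one row on the tray, 90 mm apart, in an order that differs at every start; they stay behind.
Mind the look-alikes: they are no part of the job. Leave any orange or pink look-alike of the footed_candle alone.

How it is judged (in metres and radians):
At the end, for the whole second after the job is handed in: Each candle stands in the pocket, counted from the ball, that matches its coaster counted from the handle: within 16 mm of the pocket centre along and across the row, underside within 4 mm of the pocket floor, tilt below 0.08 rad, released, slower than 0.02 m/s (((y of tall_coaster in the frame of tray between 0.105 and 0.165 m and y of tall_candle in the frame of block between -0.151 and -0.119 m) or (y of tall_coaster in the frame of tray between 0.015 and 0.075 m and y of tall_candle in the frame of block between -0.061 and -0.029 m) or (y of tall_coaster in the frame of tray between -0.075 and -0.015 m and y of tall_candle in the frame of block between 0.029 and 0.061 m) or (y of tall_coaster in the frame of tray between -0.165 and -0.105 m and y of tall_candle in the frame of block between 0.119 and 0.151 m)) and x of tall_candle in the frame of block between -0.016 and 0.016 m and z of tall_candle in the frame of block between 0.006 and 0.014 m and angle between each of tall_candle, stout_candle, square_candle, footed_candle's own z axis and vertical below 0.08 rad and linear speed of each of tall_candle, stout_candle, square_candle, footed_candle below 0.02 m/s and contact force between each of tall_candle, stout_candle, square_candle, footed_candle and the fingers below 0.1 N and ((y of stout_coaster in the frame of tray between 0.105 and 0.165 m and y of stout_candle in the frame of block between -0.151 and -0.119 m) or (y of stout_coaster in the frame of tray between 0.015 and 0.075 m and y of stout_candle in the frame of block between -0.061 and -0.029 m) or (y of stout_coaster in the frame of tray between -0.075 and -0.015 m and y of stout_candle in the frame of block between 0.029 and 0.061 m) or (y of stout_coaster in the frame of tray between -0.165 and -0.105 m and y of stout_candle in the frame of block between 0.119 and 0.151 m)) and x of stout_candle in the frame of block between -0.016 and 0.016 m and z of stout_candle in the frame of block between 0.006 and 0.014 m and ((y of square_coaster in the frame of tray between 0.105 and 0.165 m and y of square_candle in the frame of block between -0.151 and -0.119 m) or (y of square_coaster in the frame of tray between 0.015 and 0.075 m and y of square_candle in the frame of block between -0.061 and -0.029 m) or (y of square_coaster in the frame of tray between -0.075 and -0.015 m and y of square_candle in the frame of block between 0.029 and 0.061 m) or (y of square_coaster in the frame of tray between -0.165 and -0.105 m and y of square_candle in the frame of block between 0.119 and 0.151 m)) and x of square_candle in the frame of block between -0.016 and 0.016 m and z of square_candle in the frame of block between 0.006 and 0.014 m and ((y of footed_coaster in the frame of tray between 0.105 and 0.165 m and y of footed_candle in the frame of block between -0.151 and -0.119 m) or (y of footed_coaster in the frame of tray between 0.015 and 0.075 m and y of footed_candle in the frame of block between -0.061 and -0.029 m) or (y of footed_coaster in the frame of tray between -0.075 and -0.015 m and y of footed_candle in the frame of block between 0.029 and 0.061 m) or (y of footed_coaster in the frame of tray between -0.165 and -0.105 m and y of footed_candle in the frame of block between 0.119 and 0.151 m)) and x of footed_candle in the frame of block between -0.016 and 0.016 m and z of footed_candle in the frame of block between 0.006 and 0.014 m); the robot touches nothing.
It fails at once if the tall candle is tipped over (more than 40 degrees from upright) (angle between tall_candle's own z axis and vertical above 0.7 rad).
It fails at once if the stout candle is tipped over (more than 40 degrees from upright) (angle between stout_candle's own z axis and vertical above 0.7 rad).
It fails at once if the square candle is tipped over (more than 40 degrees from upright) (angle between square_candle's own z axis and vertical above 0.7 rad).
It fails at once if the footed candle is tipped over (more than 40 degrees from upright) (angle between footed_candle's own z axis and vertical above 0.7 rad).
It also fails if it takes over 122 s, if anything falls off the work surface, if the arm or the gripper's body presses on something with over 40 N, if the wrist force passes 120 N, or if a joint passes its speed limit or range.

## Working session

There is one attempt and no reset: what is moved stays moved. The work goes in short steps, Python scripts to look and compute and a tool call to move; the robot and the scene stay as the last step left them, time stands still between calls to the robot, and variables do not carry over. Pictures are saved under pics/ and viewed, at most 14 in all, crops included, and the job is handed in when it is done.

Besides the shell and the picture viewer there is one more tool, called after "Call:" by a JSON object that holds its "fn" and its "kwargs", one argument or row to a line. carry_out: Moves the arm, as the interface text tells. Its arguments: {"type":"object","properties":{"commands":{"type":"array","items":{"type":"object","properties":{"jaw":{"type":"number"},"translation":{"type":"array","items":{"type":"number"}},"spin":{"type":"number"}}}},"squeeze":{"type":"number"}},"required":["commands"]}

```bash
mkdir -p pics; ls
python3 - <<'E'
from bench import r
import cv2,numpy as np
a=r.snapshot("scene");b=r.snapshot("top")
cv2.imwrite("pics/scene.png",a["pixels"]);cv2.imwrite("pics/top.png",b["pixels"])
for p in(a,b):
    print(p["K"],p["dist_coeffs"],np.round(p["extrinsics"],3))
for n in["tray","block","tall_candle","stout_candle","square_candle","footed_candle","tall_coaster","stout_coaster","square_coaster","footed_coaster"]:
    print(n,[(np.round(d["xy"]),round(d["score"],2)) for d in r.landmark_of(b,n)])
print(r.sense())
E
```

```text
pics
[[364.87810729   0.         254.63994496]
 [  0.         364.87810729 194.48084042]
 [  0.           0.           1.        ]] [-0.02458165  0.          0.          0.          0.        ] [[-2.99000e-01  6.45000e-01 -7.03000e-01  9.35547e+02]
 [ 9.54000e-01  2.03000e-01 -2.20000e-01  6.56850e+01]
 [ 1.00000e-03 -7.36000e-01 -6.77000e-01  4.84981e+02]
 [ 0.00000e+00  0.00000e+00  0.00000e+00  1.00000e+00]]
[[402.1655585    0.         247.15839759]
 [  0.         402.1655585  194.95522193]
 [  0.           0.           1.        ]] [0.04333964 0.         0.         0.         0.        ] [[-6.90000e-02 -9.71000e-01  2.29000e-01  3.27894e+02]
 [-9.98000e-01  6.90000e-02 -1.10000e-02 -4.99540e+01]
 [-5.00000e-03 -2.29000e-01 -9.73000e-01  8.25105e+02]
 [ 0.00000e+00  0.00000e+00  0.00000e+00  1.00000e+00]]
tray [(array([237., 232.]), 0.96)]
block [(array([218., 142.]), 0.57), (array([216., 230.]), 0.31)]
tall_candle [(array([217., 226.]), 0.62)]
stout_candle [(array([264., 228.]), 0.63)]
square_candle [(array([171., 228.]), 0.79)]
footed_candle [(array([366., 228.]), 0.94), (array(
[... 247 characters left out ...]
 0.36)]
{'time': 0.6, 'joint_pos': array([-7.00968649e+01,  7.47070022e+00,  8.52671276e+01,  3.20877938e-04,
        8.72612175e+01, -4.89271875e+00]), 'qd': array([ 0.04801787,  0.02169186,  0.01252407, -0.02655459,  0.01394534,
       -0.11411878]), 'joint_efforts': array([-1.21552275e-03, -5.68958724e+01, -5.00596976e+01,  3.69892371e-05,
        1.63124147e-03,  2.89939430e-05]), 'tool_pos': array([ 251.6608921 , -544.68312421,  231.30353553]), 'tcp_rot': array([ 1.79999022e+02, -2.37926023e-04,  2.47958385e+01]), 'ft_force': array([-0.10220874,  0.44051418,  0.23196729]), 'wrist_torque': array([-0.03936073, -0.00720822, -0.00147394]), 'grip_force': 0.0, 'finger_gap': 85.33069863169544}
```

View pics/top.png

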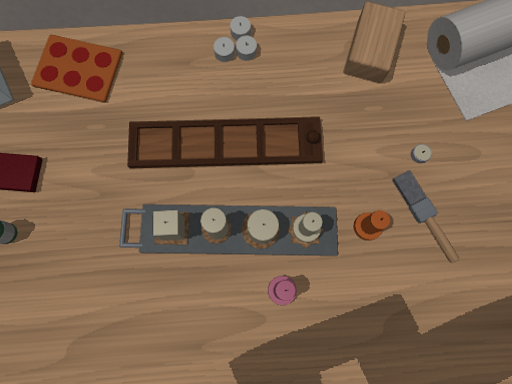

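View pics/scene.png

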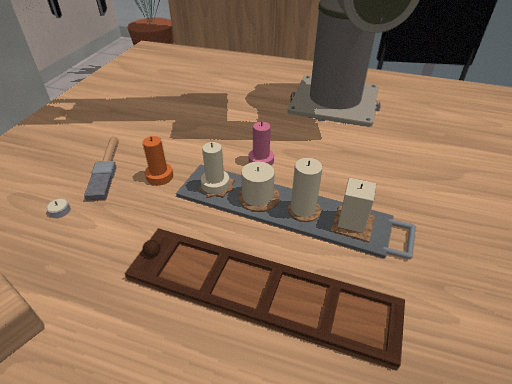

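Handle is at the left of top view (130,228). From there the order is square (165,225), tall (213,222), stout (263,226), footed (308,228). For the footed candle there are three candidates: ivory on the tray (308,228), orange (372,224) and pink (283,291). The ivory one on the star coaster is meant. The ball is at (313,136), at the right end of the block.

```bash
cat > fit.py <<'E'
from bench import r
import cv2,numpy as np
from scipy.optimize import minimize
def proj(p,P):
    T=np.linalg.inv(p["extrinsics"]);
    return cv2.projectPoints(np.float64(P).reshape(-1,1,3),cv2.Rodrigues(T[:3,:3])[0],T[:3,3],p["K"],p["dist_coeffs"])[0][:,0]
def ring(rad,z,n=40):
    a=np.linspace(0,2*np.pi,n,endpoint=False);return np.c_[rad*np.cos(a),rad*np.sin(a),0*a+z]
def box(hx,hy,z0,z1):
    return np.array([[a*hx,b*hy,z] for a in(-1,1) for b in(-1,1) for z in(z0,z1)],float)
M={"tall_candle":[np.r_[ring(23,0),ring(23,100)]],"stout_candle":[np.r_[ring(30,0),ring(30,60)]],
"square_candle":[box(23,23,0,78)],"footed_candle":[np.r_[ring(28,0),ring(28,18)],np.r_[ring(18,18),ring(18,90)]],
"block":[box(50,205,0,18)],"tray":[box(50,200,0,10)]}
def pose(P,q,z):
    c,s=np.cos(q[2]),np.sin(q[2]);return P@np.array([[c,-s,0],[s,c,0],[0,0,1]]).T+[q[0],q[1],z]
def sil(p,name,q,z,S=4):
    m=np.zeros((384*2,512*2),np.uint8)
    for P in M[name]:
        h=cv2.convexHull(np.float32(proj(p,pose(P,q,z))))
        cv2.fillConvexPoly(m,np.int32(np.round((h*2+.5)*16)),255,cv2.LINE_AA,4)
    return cv2.resize(m,(512,384),interpolation=cv2.INTER_AREA)/255.
def fit(name,views,q0,z,yaw=False):
    def cost(v):
        q=[q0[0]+v[0],q0[1]+v[1],q0[2]+(v[2]/50 if yaw else 0)];c=0
        for p,m in views:
            s=sil(p,name,q,z);c+=1-np.minimum(s,m).sum()/np.maximum(s,m).sum()
        return c
    n=3 if yaw else 2
    best=None
    for st in (12,4,2):
        x0=np.zeros(n) if best is None else best.x
        sx=np.vstack([x0]+[x0+st*np.eye(n)[i] for i in range(n)])
        best=minimize(cost,x0,method="Nelder-Mead",options=dict(initial_simplex=sx,xatol=.05,fatol=1e-5))
    v=best.x;return np.array([q0[0]+v[0],q0[1]+v[1],q0[2]+(v[2]/50 if yaw else 0)]),best.fun/len(views)
def ray(p,uv,z):
    n=cv2.undistortPoints(np.float64([[uv]]),p["K"],p["dist_coeffs"])[0,0]
    d=p["extrinsics"][:3,:3]@[n[0],n[1],1];o=p["extrinsics"][:3,3];return o+d*(z-o[2])/d[2]
def mask(p,name,near):
    R=r.regions_of(p,name)
    if not R: return None
    R.sort(key=lambda d:np.hypot(*(np.array(d["xy"])-near)))
    d=R[0];print("  ",name,np.round(d["xy"]),round(d["score"],2),d["pixels"].sum())
    return d["pixels"].astype(float) if np.hypot(*(np.array(d["xy"])-near))<25 else None
E
cat > m1.py <<'E'
from fit import *
t=r.snapshot("top");s=r.snapshot("scene")
img=t["pixels"][120:310,120:400];cv2.imwrite("pics/crop.png",cv2.resize(img,None,fx=2.8,fy=2.8,interpolation=cv2.INTER_CUBIC))
G={"square_candle":((165,225),(357,207)),"tall_candle":((213,222),(306,190)),"stout_candle":((263,228),(258,186)),"footed_candle":((308,228),(214,168)),"block":((225,142),(260,290))}
for n,(a,b) in G.items():
    z=0 if n=="block" else 14
    q0=np.r_[ray(t,a,z+30)[:2],0]
    ms=[(t,mask(t,n,a)),(s,mask(s,n,b))];ms=[v for v in ms if v[1] is not None]
    yaw=n in("block","square_candle")
    for vs in [ms]+([[v] for v in ms] if len(ms)>1 else []):
        q,c=fit(n,vs,q0,z,yaw);print(n,np.round(q[:2],1),round(np.degrees(q[2]),1),round(c,3))
E
python3 m1.py
```

```text
square_candle [168. 223.] 0.76 879
   square_candle [361. 203.] 0.86 1456
square_candle [458.8  97.1] -1.0 0.074
square_candle [458.6  96.4] 0.1 0.073
square_candle [459.   97.3] -1.1 0.069
   tall_candle [214. 221.] 0.66 607
   tall_candle [308. 188.] 0.71 1500
tall_candle [454.6   7.5] 0.0 0.109
tall_candle [453.9   5.5] 0.0 0.15
tall_candle [453.8   7.7] 0.0 0.057
   stout_candle [263. 225.] 0.76 843
   stout_candle [258. 184.] 0.7 1332
stout_candle [445.9 -82.4] 0.0 0.08
stout_candle [446.6 -84.5] 0.0 0.082
stout_candle [447.1 -81.3] 0.0 0.05
   footed_candle [308. 226.] 0.71 700
   footed_candle [212. 170.] 0.66 1161
footed_candle [ 440.2 -171.6] 0.0 0.067
footed_candle [ 440.2 -172.2] 0.0 0.077
footed_candle [ 440.3 -171.3] 0.0 0.054
   block [225. 144.] 0.77 9096
block [639.8 -19.4] -2.4 0.025
```

View pics/crop.png

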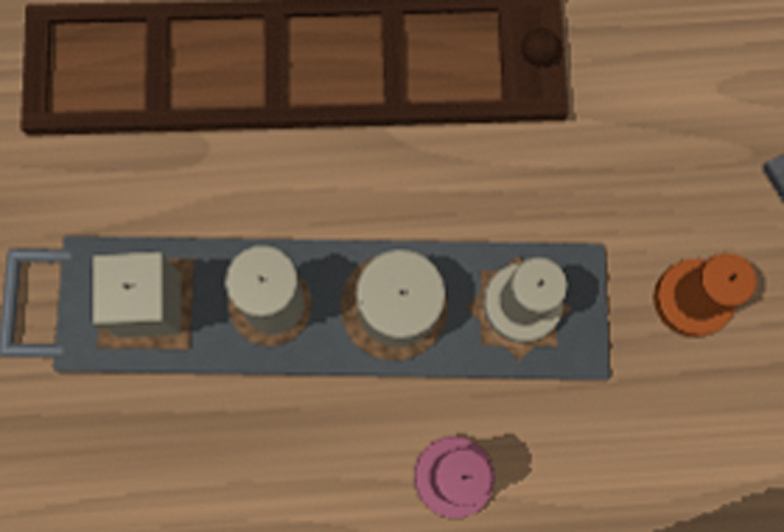

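The crop confirms it: the ivory footed candle on the star coaster sits at the right end of the tray, and orange and pink stand off the tray. The candle fits agree on one line with 90 mm spacing and -4° yaw. The block's outline is not centred on its row, so I'll fit the pockets directly.

```bash
cat > m2.py <<'E'
from fit import *
t=r.snapshot("top");s=r.snapshot("scene")
def poly(p,z,q,o):
    P=np.array([[-37,-37+o,z],[37,-37+o,z],[37,37+o,z],[-37,37+o,z]],float)
    m=np.zeros((768,1024),np.uint8);cv2.fillConvexPoly(m,np.int32(np.round((proj(p,pose(P,q,0))*2+.5)*16)),255,cv2.LINE_AA,4)
    return cv2.resize(m,(512,384),interpolation=cv2.INTER_AREA)/255.
def model(p,q): return sum(np.minimum(poly(p,18,q,o),poly(p,10,q,o)) for o in(135,45,-45,-135))
q0=np.array([639.8,-5,-.042])
V=[]
for k,p in enumerate((t,s)):
    g=p["pixels"].max(2)
    h=cv2.convexHull(np.float32(proj(p,pose(np.array([[a*44,b*183,18] for a in(-1,1) for b in(-1,1)],float),q0,0))))
    roi=np.zeros(g.shape,np.uint8);cv2.fillConvexPoly(roi,np.int32(h),1)
    th,_=cv2.threshold(g[roi>0].reshape(-1,1),0,255,cv2.THRESH_OTSU)
    m=((g>th)&(roi>0)).astype(np.uint8)
    m=cv2.morphologyEx(m,cv2.MORPH_OPEN,np.ones((3,3)));print(k,th,m.sum())
    V.append((p,m.astype(float)))
for vs in (V,V[:1],V[1:]):
    def cost(v):
        q=q0+[v[0],v[1],v[2]/50];c=0
        for p,m in vs:
            a=model(p,q);c+=1-np.minimum(a,m).sum()/np.maximum(a,m).sum()
        return c/len(vs)
    x=np.zeros(3)
    for st in(12,4,2):
        b=minimize(cost,x,method="Nelder-Mead",options=dict(initial_simplex=np.vstack([x,x+st*np.eye(3)]),xatol=.05,fatol=1e-5));x=b.x
    q=q0+[x[0],x[1],x[2]/50];print(np.round(q[:2],1),round(np.degrees(q[2]),2),round(b.fun,3))
    print(np.round([pose(np.array([[0,o,0.]]),q,0)[0,:2] for o in(135,45,-45,-135)],1).tolist())
E
python3 m2.py
```

```text
0 77.0 4149
1 101.0 7543
[640.2  -4.6] -2.39 0.084
[[645.8, 130.3], [642.1, 40.4], [638.3, -49.5], [634.6, -139.5]]
[639.4  -5.7] -2.38 0.076
[[645.0, 129.2], [641.3, 39.3], [637.6, -50.6], [633.8, -140.5]]
[640.8  -3.6] -2.38 0.082
[[646.4, 131.2], [642.7, 41.3], [638.9, -48.6], [635.2, -138.5]]
```

Call:
{"fn": "carry_out", "kwargs": {
  "commands": [
    {"jaw":0.085,"translation":[0.0205,-0.0162,0],"spin":0},
    {"jaw":0.085,"translation":[0.0205,-0.0162,0],"spin":0},
    {"jaw":0.085,"translation":[0.0205,-0.0162,0],"spin":0},
    {"jaw":0.085,"translation":[0.0205,-0.0162,0],"spin":0},
    {"jaw":0.085,"translation":[0.0205,-0.0162,0],"spin":0},
    {"jaw":0.085,"translation":[0.0205,-0.0162,0],"spin":0},
    {"jaw":0.085,"translation":[0.0205,-0.0162,0],"spin":0},
    {"jaw":0.085,"translation":[0.0205,-0.0162,0],"spin":0}
  ],
  "squeeze": 30
}}

```text
time: 1.97
tool_pos: [346.6, -357.1, 231.4]
tcp_rot: [180.0, -0.0, 24.8]
ft_force: [0.4, -1.2, 0.2]
finger_gap: 84.9
grip_force: 0.0
```

Call:
{"fn": "carry_out", "kwargs": {
  "commands": [
    {"jaw":0.085,"translation":[0.0205,-0.0162,0],"spin":0},
    {"jaw":0.085,"translation":[0.0205,-0.0162,0],"spin":0},
    {"jaw":0.085,"translation":[0.0205,-0.0162,0],"spin":0},
    {"jaw":0.085,"translation":[0.0205,-0.0162,0],"spin":0},
    {"jaw":0.085,"translation":[0.0205,-0.0162,0],"spin":0},
    {"jaw":0.085,"translation":[0.0205,-0.0162,0],"spin":0},
    {"jaw":0.085,"translation":[0.0205,-0.0162,0],"spin":0},
    {"jaw":0.085,"translation":[0.0205,-0.0162,0],"spin":0}
  ]
}}

```text
time: 2.63
tool_pos: [441.2, -170.6, 231.5]
tcp_rot: [180.0, -0.0, 24.8]
ft_force: [0.7, -0.1, 0.1]
finger_gap: 84.8
grip_force: 0.0
```

Call:
{"fn": "carry_out", "kwargs": {
  "commands": [
    {"jaw":0.085,"translation":[0,0,0],"spin":-0.12},
    {"jaw":0.085,"translation":[0,0,0],"spin":-0.12},
    {"jaw":0.085,"translation":[0,0,0],"spin":-0.12},
    {"jaw":0.085,"translation":[0,0,0],"spin":-0.12},
    {"jaw":0.085,"translation":[0,0,0],"spin":-0.12},
    {"jaw":0.085,"translation":[0,0,0],"spin":-0.12},
    {"jaw":0.085,"translation":[0,0,0],"spin":-0.12},
    {"jaw":0.085,"translation":[0,0,0],"spin":-0.108}
  ]
}}

```text
time: 3.3
tool_pos: [440.7, -171.8, 231.4]
tcp_rot: [180.0, 0.0, 79.5]
ft_force: [-0.7, 0.1, 0.3]
finger_gap: 84.8
grip_force: 0.0
```

Call:
{"fn": "carry_out", "kwargs": {
  "commands": [
    {"jaw":0.085,"translation":[0,0,0.01],"spin":-0.113},
    {"jaw":0.085,"translation":[0,0,0.01],"spin":0},
    {"jaw":0.085,"translation":[0,0,0.01],"spin":0},
    {"jaw":0.085,"translation":[0,0,0.01],"spin":0},
    {"jaw":0.085,"translation":[0,0,0.01],"spin":0},
    {"jaw":0.085,"translation":[0,0,0.01],"spin":0},
    {"jaw":0.085,"translation":[0,0,0],"spin":0},
    {"jaw":0.085,"translation":[0,0,0],"spin":0}
  ]
}}

```text
time: 3.97
tool_pos: [440.2, -171.5, 170.4]
tcp_rot: [-179.9, -0.0, 85.5]
ft_force: [-0.1, -0.6, 0.4]
finger_gap: 84.9
grip_force: 0.0
```

Run:
```python
from fit import *
w=r.snapshot("wrist");im=w["pixels"].copy()
for q,n in(((440.3,-172.1),"footed_candle"),((446.5,-82.3),"stout_candle"),((452.7,7.5),"tall_candle")):
    for P in M[n]:
        h=cv2.convexHull(np.float32(proj(w,pose(P,[*q,0],14))));cv2.polylines(im,[np.int32(h)],True,(0,0,255))
cv2.imwrite("pics/w1.png",im)
```

```text
(no output)
```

View pics/w1.png

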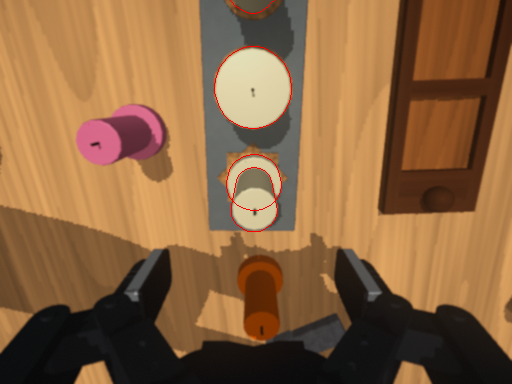

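The wrist overlay matches the real outlines (footed at 253,182; stout at 252,88), so the positions are good. Descending.

Call:
{"fn": "carry_out", "kwargs": {
  "commands": [
    {"jaw":0.085,"translation":[0,0,0.017],"spin":0},
    {"jaw":0.085,"translation":[0,0,0.018],"spin":0},
    {"jaw":0.085,"translation":[0,0,0.018],"spin":0},
    {"jaw":0.085,"translation":[0,0,0.018],"spin":0},
    {"jaw":0.085,"translation":[0,0,0.018],"spin":0},
    {"jaw":0.085,"translation":[0,0,0.018],"spin":0},
    {"jaw":0.085,"translation":[0,0,0.012],"spin":0},
    {"jaw":0.085,"translation":[0,0,0.006],"spin":0}
  ]
}}

```text
time: 4.68
tool_pos: [440.2, -171.6, 45.2]
tcp_rot: [-179.9, -0.0, 85.6]
ft_force: [0.3, 0.3, 1.6]
finger_gap: 85.3
grip_force: 0.0
```

Call:
{"fn": "carry_out", "kwargs": {
  "commands": [
    {"jaw":0.055,"translation":[0,0,0],"spin":0},
    {"jaw":0.05,"translation":[0,0,0],"spin":0},
    {"jaw":0.045,"translation":[0,0,0],"spin":0},
    {"jaw":0.04,"translation":[0,0,0],"spin":0},
    {"jaw":0.037,"translation":[0,0,0],"spin":0},
    {"jaw":0.034,"translation":[0,0,0],"spin":0},
    {"jaw":0.03,"translation":[0,0,0],"spin":0},
    {"jaw":0.03,"translation":[0,0,0],"spin":0}
  ]
}}

```text
time: 5.35
tool_pos: [441.5, -172.2, 47.4]
tcp_rot: [179.9, 0.0, 85.6]
ft_force: [-1.1, 0.6, 6.2]
finger_gap: 35.3
grip_force: 29.7
```

Call:
{"fn": "carry_out", "kwargs": {
  "commands": [
    {"jaw":0.03,"translation":[0,0,-0.008],"spin":0},
    {"jaw":0.03,"translation":[0,0,-0.016],"spin":0},
    {"jaw":0.03,"translation":[0,0,-0.018],"spin":0},
    {"jaw":0.03,"translation":[0,0,-0.018],"spin":0},
    {"jaw":0.03,"translation":[0,0,-0.018],"spin":0},
    {"jaw":0.03,"translation":[0,0,-0.018],"spin":0},
    {"jaw":0.03,"translation":[0,0,-0.016],"spin":0},
    {"jaw":0.03,"translation":[0,0,-0.008],"spin":0}
  ]
}}

```text
time: 6.02
tool_pos: [441.6, -172.2, 169.1]
tcp_rot: [179.8, 0.1, 85.6]
ft_force: [0.9, -0.4, -1.3]
finger_gap: 34.9
grip_force: 30.2
```

Call:
{"fn": "carry_out", "kwargs": {
  "commands": [
    {"jaw":0.03,"translation":[0.01,0.0057,0],"spin":0},
    {"jaw":0.03,"translation":[0.0198,0.01135,0],"spin":0},
    {"jaw":0.03,"translation":[0.0198,0.01135,0],"spin":0},
    {"jaw":0.03,"translation":[0.0198,0.01135,0],"spin":0},
    {"jaw":0.03,"translation":[0.0198,0.01135,0],"spin":0},
    {"jaw":0.03,"translation":[0.0198,0.01135,0],"spin":0},
    {"jaw":0.03,"translation":[0.0198,0.01135,0],"spin":0},
    {"jaw":0.03,"translation":[0.0198,0.01135,0],"spin":0}
  ]
}}

```text
time: 6.68
tool_pos: [537.0, -28.2, 164.8]
tcp_rot: [-179.9, -0.0, 85.6]
ft_force: [-0.6, 0.4, -0.9]
finger_gap: 35.5
grip_force: 30.2
```

Call:
{"fn": "carry_out", "kwargs": {
  "commands": [
    {"jaw":0.03,"translation":[0.022,0.0126,0],"spin":0},
    {"jaw":0.03,"translation":[0.022,0.0126,0],"spin":0},
    {"jaw":0.03,"translation":[0.022,0.0126,0],"spin":0},
    {"jaw":0.03,"translation":[0.022,0.0126,0],"spin":0},
    {"jaw":0.03,"translation":[0.022,0.0126,0],"spin":0},
    {"jaw":0.03,"translation":[0.022,0.0126,0],"spin":0},
    {"jaw":0.03,"translation":[0.022,0.0126,0],"spin":0},
    {"jaw":0.03,"translation":[0.0147,0.0084,0],"spin":0}
  ]
}}

```text
time: 7.35
tool_pos: [646.3, 133.6, 164.3]
tcp_rot: [-179.9, -0.0, 85.6]
ft_force: [0.2, 0.0, -1.1]
finger_gap: 35.3
grip_force: 30.2
```

Call:
{"fn": "carry_out", "kwargs": {
  "commands": [
    {"jaw":0.03,"translation":[-0.003,0,0.012],"spin":0},
    {"jaw":0.03,"translation":[0,0,0.018],"spin":0},
    {"jaw":0.03,"translation":[0,0,0.018],"spin":0},
    {"jaw":0.03,"translation":[0,0,0.018],"spin":0},
    {"jaw":0.03,"translation":[0,0,0.018],"spin":0},
    {"jaw":0.03,"translation":[0,0,0.018],"spin":0},
    {"jaw":0.03,"translation":[0,0,0.006],"spin":0},
    {"jaw":0.03,"translation":[0,0,0],"spin":0}
  ]
}}

```text
time: 8.02
tool_pos: [643.2, 127.4, 54.3]
tcp_rot: [-179.6, 0.1, 85.6]
ft_force: [-0.2, 0.1, -1.2]
finger_gap: 35.0
grip_force: 30.3
```

```bash
cat > chk.py <<'E'
from fit import *
import sys
n,x,y=sys.argv[1],float(sys.argv[2]),float(sys.argv[3])
s=r.snapshot("scene");t=r.snapshot("top");st=r.sense();print(np.round(st["tool_pos"],1),np.round(st["ft_force"],1))
for p in(s,t):
    c=proj(p,np.array([[x,y,40.]]))[0];m=mask(p,n,c)
    if m is not None:
        for z in (8,10,12,14,18,22):
            q,f=fit(n,[(p,m)],np.array([x,y,0]),z,n=="square_candle");print(z,np.round(q[:2],1),round(f,3))
if len(sys.argv)>4:
    c=proj(s,np.array([[x,y,50.]]))[0].astype(int);a,b=max(c[1]-90,0),max(c[0]-120,0)
    cv2.imwrite(sys.argv[4],cv2.resize(s["pixels"][a:a+180,b:b+240],None,fx=3,fy=3,interpolation=cv2.INTER_CUBIC))
E
python3 chk.py footed_candle 646 130 pics/c1.png
```

```text
[645.8 127.6  58.1] [ 0.2 -0.1 -0.1]
   footed_candle [354. 312.] 0.78 897
8 [635.3 130.1] 0.602
10 [636.2 129.8] 0.604
12 [637.  129.7] 0.607
14 [638.4 129.5] 0.61
18 [640.1 129.2] 0.616
22 [642.7 128.5] 0.623
   footed_candle [161. 141.] 0.96 399
8 [643.2 119.8] 0.533
10 [642.5 119.5] 0.536
12 [641.1 118.6] 0.538
14 [640.  117.9] 0.54
18 [638.5 116.7] 0.544
22 [636.8 115.5] 0.549
```

View pics/c1.png

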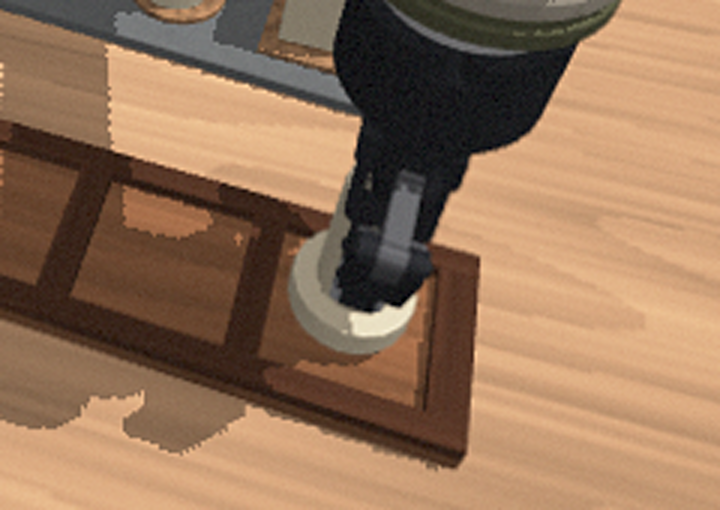

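Call:
{"fn": "carry_out", "kwargs": {
  "commands": [
    {"jaw":0.03,"translation":[0.0025,0,0.003],"spin":0},
    {"jaw":0.03,"translation":[0,0,0.003],"spin":0},
    {"jaw":0.03,"translation":[0,0,0.003],"spin":0},
    {"jaw":0.03,"translation":[0,0,0.003],"spin":0},
    {"jaw":0.03,"translation":[0,0,0.002],"spin":0},
    {"jaw":0.03,"translation":[0,0,0],"spin":0},
    {"jaw":0.03,"translation":[0,0,0],"spin":0},
    {"jaw":0.03,"translation":[0,0,0],"spin":0}
  ]
}}

```text
time: 8.88
tool_pos: [646.3, 130.0, 44.2]
tcp_rot: [-180.0, 0.0, 85.6]
ft_force: [-0.2, -0.1, -0.5]
finger_gap: 35.1
grip_force: 30.2
```

Call:
{"fn": "carry_out", "kwargs": {
  "commands": [
    {"jaw":0.03,"translation":[0,0,0.001],"spin":0},
    {"jaw":0.03,"translation":[0,0,0.001],"spin":0},
    {"jaw":0.03,"translation":[0,0,0],"spin":0},
    {"jaw":0.03,"translation":[0,0,0],"spin":0},
    {"jaw":0.03,"translation":[0,0,0],"spin":0},
    {"jaw":0.03,"translation":[0,0,0],"spin":0},
    {"jaw":0.03,"translation":[0,0,0],"spin":0},
    {"jaw":0.03,"translation":[0,0,0],"spin":0}
  ]
}}

```text
time: 9.55
tool_pos: [646.6, 130.1, 43.5]
tcp_rot: [180.0, -0.0, 85.6]
ft_force: [-4.3, -0.5, 6.7]
finger_gap: 35.3
grip_force: 31.0
```

Contact felt. Release and lift.

Call:
{"fn": "carry_out", "kwargs": {
  "commands": [
    {"jaw":0.038,"translation":[0,0,0],"spin":0},
    {"jaw":0.042,"translation":[0,0,0],"spin":0},
    {"jaw":0.05,"translation":[0,0,0],"spin":0},
    {"jaw":0.06,"translation":[0,0,0],"spin":0},
    {"jaw":0.07,"translation":[0,0,0],"spin":0},
    {"jaw":0.07,"translation":[0,0,0],"spin":0},
    {"jaw":0.07,"translation":[0,0,-0.01],"spin":0},
    {"jaw":0.07,"translation":[0,0,-0.015],"spin":0}
  ]
}}

```text
time: 10.22
tool_pos: [644.7, 129.9, 66.1]
tcp_rot: [-179.8, 0.0, 85.6]
ft_force: [0.7, 0.0, 0.5]
finger_gap: 69.9
grip_force: 0.0
```

Call:
{"fn": "carry_out", "kwargs": {
  "commands": [
    {"jaw":0.08,"translation":[0,0,-0.02],"spin":0},
    {"jaw":0.085,"translation":[0,0,-0.02],"spin":0},
    {"jaw":0.085,"translation":[0,0,-0.02],"spin":0},
    {"jaw":0.085,"translation":[0,0,-0.02],"spin":0},
    {"jaw":0.085,"translation":[0,0,-0.02],"spin":0},
    {"jaw":0.085,"translation":[0,0,-0.02],"spin":0},
    {"jaw":0.085,"translation":[0,0,-0.01],"spin":0},
    {"jaw":0.085,"translation":[0,0,0],"spin":0}
  ]
}}

```text
time: 10.88
tool_pos: [648.4, 130.4, 202.6]
tcp_rot: [179.6, -0.1, 85.6]
ft_force: [0.3, 0.5, 0.8]
finger_gap: 84.8
grip_force: 0.0
```

Call:
{"fn": "carry_out", "kwargs": {
  "commands": [
    {"jaw":0.085,"translation":[-0.0142,-0.0114,0],"spin":0},
    {"jaw":0.085,"translation":[-0.0142,-0.0114,0],"spin":0},
    {"jaw":0.085,"translation":[-0.0142,-0.0114,0],"spin":0},
    {"jaw":0.085,"translation":[-0.0142,-0.0114,0],"spin":0},
    {"jaw":0.085,"translation":[-0.0142,-0.0114,0],"spin":0},
    {"jaw":0.085,"translation":[-0.0142,-0.0114,0],"spin":0},
    {"jaw":0.085,"translation":[-0.0142,-0.0114,0],"spin":0},
    {"jaw":0.085,"translation":[-0.0142,-0.0114,0],"spin":0}
  ]
}}

```text
time: 11.55
tool_pos: [545.3, 23.3, 196.2]
tcp_rot: [-179.9, 0.0, 85.6]
ft_force: [0.9, -1.1, 0.3]
finger_gap: 84.9
grip_force: 0.0
```

Call:
{"fn": "carry_out", "kwargs": {
  "commands": [
    {"jaw":0.085,"translation":[-0.02,-0.016,0],"spin":0},
    {"jaw":0.085,"translation":[-0.02,-0.016,0],"spin":0},
    {"jaw":0.085,"translation":[-0.02,-0.016,0],"spin":0},
    {"jaw":0.085,"translation":[-0.02,-0.016,0],"spin":0},
    {"jaw":0.085,"translation":[-0.02,-0.016,0],"spin":0},
    {"jaw":0.085,"translation":[-0.0135,-0.0118,0],"spin":0},
    {"jaw":0.085,"translation":[0,0,0],"spin":0},
    {"jaw":0.085,"translation":[0,0,0],"spin":0}
  ]
}}

```text
time: 12.22
tool_pos: [445.7, -82.6, 196.7]
tcp_rot: [-180.0, -0.0, 85.5]
ft_force: [1.3, -0.5, -0.3]
finger_gap: 84.8
grip_force: 0.0
```

```bash
python3 chk.py footed_candle 646 130; python3 chk.py stout_candle 446.5 -82.3 |head -1
```

```text
[446.5 -81.9 196.9] [0.1 0.3 1. ]
   footed_candle [365. 305.] 0.87 2067
8 [644.  131.4] 0.098
10 [645.  131.2] 0.106
12 [646.2 130.7] 0.113
14 [647.4 130.2] 0.121
18 [649.6 129.7] 0.136
22 [651.7 129.1] 0.151
   footed_candle [148. 134.] 0.7 550
8 [646.5 131.3] 0.362
10 [645.6 130.9] 0.365
12 [644.7 130.2] 0.369
14 [644.1 129.7] 0.372
18 [642.2 128.6] 0.378
22 [640.1 127.6] 0.384
[446.7 -81.7 197.1] [ 0.6  0.2 -0.1]
```

Footed candle stands at (645,131), within a millimetre or two of its pocket centre. Next is the stout one.

Call:
{"fn": "carry_out", "kwargs": {
  "commands": [
    {"jaw":0.085,"translation":[0,0,0.02],"spin":0},
    {"jaw":0.085,"translation":[0,0,0.025],"spin":0},
    {"jaw":0.085,"translation":[0,0,0.025],"spin":0},
    {"jaw":0.085,"translation":[0,0,0.025],"spin":0},
    {"jaw":0.085,"translation":[0,0,0.025],"spin":0},
    {"jaw":0.085,"translation":[0,0,0.02],"spin":0},
    {"jaw":0.085,"translation":[0,0,0.015],"spin":0},
    {"jaw":0.085,"translation":[0,0,0.012],"spin":0}
  ]
}}

```text
time: 13.28
tool_pos: [445.5, -81.7, 28.5]
tcp_rot: [-179.9, -0.0, 85.6]
ft_force: [0.6, 0.2, -0.1]
finger_gap: 84.9
grip_force: 0.0
```

Call:
{"fn": "carry_out", "kwargs": {
  "commands": [
    {"jaw":0.085,"translation":[0,0,0],"spin":0},
    {"jaw":0.085,"translation":[0,0,0],"spin":0},
    {"jaw":0.07,"translation":[0,0,0],"spin":0},
    {"jaw":0.065,"translation":[0,0,0],"spin":0},
    {"jaw":0.061,"translation":[0,0,0],"spin":0},
    {"jaw":0.058,"translation":[0,0,0],"spin":0},
    {"jaw":0.054,"translation":[0,0,0],"spin":0},
    {"jaw":0.054,"translation":[0,0,0],"spin":0}
  ]
}}

```text
time: 13.95
tool_pos: [447.2, -82.5, 31.5]
tcp_rot: [179.9, 0.0, 85.6]
ft_force: [-1.4, 0.5, 5.7]
finger_gap: 59.4
grip_force: 31.8
```

Call:
{"fn": "carry_out", "kwargs": {
  "commands": [
    {"jaw":0.054,"translation":[0,0,-0.008],"spin":0},
    {"jaw":0.054,"translation":[0,0,-0.016],"spin":0},
    {"jaw":0.054,"translation":[0,0,-0.018],"spin":0},
    {"jaw":0.054,"translation":[0,0,-0.018],"spin":0},
    {"jaw":0.054,"translation":[0,0,-0.018],"spin":0},
    {"jaw":0.054,"translation":[0,0,-0.018],"spin":0},
    {"jaw":0.054,"translation":[0,0,-0.016],"spin":0},
    {"jaw":0.054,"translation":[0,0,-0.008],"spin":0}
  ]
}}

```text
time: 14.62
tool_pos: [447.4, -82.6, 153.2]
tcp_rot: [179.8, 0.0, 85.6]
ft_force: [0.4, -0.7, -1.9]
finger_gap: 59.6
grip_force: 33.0
```

Call:
{"fn": "carry_out", "kwargs": {
  "commands": [
    {"jaw":0.054,"translation":[0.014,0.0189,0],"spin":0},
    {"jaw":0.054,"translation":[0.014,0.0189,0],"spin":0},
    {"jaw":0.054,"translation":[0.014,0.0189,0],"spin":0},
    {"jaw":0.054,"translation":[0.014,0.0189,0],"spin":0},
    {"jaw":0.054,"translation":[0.014,0.0189,0],"spin":0},
    {"jaw":0.054,"translation":[0.014,0.0189,0],"spin":0},
    {"jaw":0.054,"translation":[0.014,0.0189,0],"spin":0},
    {"jaw":0.054,"translation":[0.014,0.0189,0],"spin":0}
  ]
}}

```text
time: 15.28
tool_pos: [606.3, 18.5, 149.8]
tcp_rot: [-179.9, 0.0, 85.6]
ft_force: [0.0, 0.3, -1.8]
finger_gap: 59.3
grip_force: 33.3
```

Call:
{"fn": "carry_out", "kwargs": {
  "commands": [
    {"jaw":0.054,"translation":[0.0127,0.017,0],"spin":0},
    {"jaw":0.054,"translation":[0.0127,0.0171,0],"spin":0},
    {"jaw":0.054,"translation":[0,0,0.01],"spin":0},
    {"jaw":0.054,"translation":[0,0,0.01],"spin":0},
    {"jaw":0.054,"translation":[0,0,0.015],"spin":0},
    {"jaw":0.054,"translation":[0,0,0.015],"spin":0},
    {"jaw":0.054,"translation":[0,0,0.01],"spin":0},
    {"jaw":0.054,"translation":[0,0,0.01],"spin":0}
  ]
}}

```text
time: 15.95
tool_pos: [640.0, 39.9, 78.2]
tcp_rot: [-179.8, 0.0, 85.6]
ft_force: [0.1, 0.5, -2.0]
finger_gap: 59.5
grip_force: 33.5
```

Call:
{"fn": "carry_out", "kwargs": {
  "commands": [
    {"jaw":0.054,"translation":[0,0,0.01],"spin":0},
    {"jaw":0.054,"translation":[0,0,0.01],"spin":0},
    {"jaw":0.054,"translation":[0,0,0.01],"spin":0},
    {"jaw":0.054,"translation":[0,0,0.006],"spin":0},
    {"jaw":0.054,"translation":[0,0,0],"spin":0},
    {"jaw":0.054,"translation":[0,0,0],"spin":0},
    {"jaw":0.054,"translation":[0,0,0],"spin":0},
    {"jaw":0.054,"translation":[0,0,0],"spin":0}
  ]
}}

```text
time: 16.62
tool_pos: [642.4, 40.5, 45.2]
tcp_rot: [179.9, -0.0, 85.6]
ft_force: [0.2, 0.5, -1.2]
finger_gap: 59.5
grip_force: 33.5
```

Call:
{"fn": "carry_out", "kwargs": {
  "commands": [
    {"jaw":0.054,"translation":[0,0,0.004],"spin":0},
    {"jaw":0.054,"translation":[0,0,0.004],"spin":0},
    {"jaw":0.054,"translation":[0,0,0.004],"spin":0},
    {"jaw":0.054,"translation":[0,0,0.003],"spin":0},
    {"jaw":0.054,"translation":[0,0,0.0015],"spin":0},
    {"jaw":0.054,"translation":[0,0,0],"spin":0},
    {"jaw":0.054,"translation":[0,0,0],"spin":0},
    {"jaw":0.054,"translation":[0,0,0],"spin":0}
  ]
}}

```text
time: 17.28
tool_pos: [641.6, 40.5, 27.7]
tcp_rot: [-180.0, 0.0, 85.6]
ft_force: [-1.1, 0.1, 0.5]
finger_gap: 59.3
grip_force: 33.4
```

Call:
{"fn": "carry_out", "kwargs": {
  "commands": [
    {"jaw":0.054,"translation":[0,0,0.001],"spin":0},
    {"jaw":0.054,"translation":[0,0,0],"spin":0},
    {"jaw":0.054,"translation":[0,0,0],"spin":0},
    {"jaw":0.054,"translation":[0,0,0],"spin":0},
    {"jaw":0.054,"translation":[0,0,0],"spin":0},
    {"jaw":0.054,"translation":[0,0,0],"spin":0},
    {"jaw":0.054,"translation":[0,0,0],"spin":0},
    {"jaw":0.054,"translation":[0,0,0],"spin":0}
  ]
}}

```text
time: 17.95
tool_pos: [641.6, 40.5, 27.6]
tcp_rot: [-180.0, 0.0, 85.6]
ft_force: [-5.3, 0.4, 7.7]
finger_gap: 59.1
grip_force: 33.9
```

Call:
{"fn": "carry_out", "kwargs": {
  "commands": [
    {"jaw":0.062,"translation":[0,0,0],"spin":0},
    {"jaw":0.066,"translation":[0,0,0],"spin":0},
    {"jaw":0.072,"translation":[0,0,0],"spin":0},
    {"jaw":0.08,"translation":[0,0,0],"spin":0},
    {"jaw":0.083,"translation":[0,0,0],"spin":0},
    {"jaw":0.083,"translation":[0,0,0],"spin":0},
    {"jaw":0.083,"translation":[0,0,-0.01],"spin":0},
    {"jaw":0.083,"translation":[0,0,-0.015],"spin":0}
  ]
}}

```text
time: 18.62
tool_pos: [640.1, 40.5, 50.7]
tcp_rot: [-179.8, 0.0, 85.6]
ft_force: [0.9, -0.0, -0.8]
finger_gap: 83.0
grip_force: 0.0
```

Call:
{"fn": "carry_out", "kwargs": {
  "commands": [
    {"jaw":0.085,"translation":[0,0,-0.02],"spin":0},
    {"jaw":0.085,"translation":[0,0,-0.025],"spin":0},
    {"jaw":0.085,"translation":[0,0,-0.025],"spin":0},
    {"jaw":0.085,"translation":[0,0,-0.025],"spin":0},
    {"jaw":0.085,"translation":[0,0,-0.025],"spin":0},
    {"jaw":0.085,"translation":[0,0,-0.02],"spin":0},
    {"jaw":0.085,"translation":[0,0,-0.01],"spin":0},
    {"jaw":0.085,"translation":[0,0,0],"spin":0}
  ]
}}

```text
time: 19.28
tool_pos: [643.8, 40.5, 207.0]
tcp_rot: [179.6, -0.0, 85.6]
ft_force: [0.2, 0.1, 0.3]
finger_gap: 85.0
grip_force: 0.0
```

```bash
python3 chk.py stout_candle 642 40.4
```

```text
[641.7  40.4 202. ] [ 0.2 -0.5 -1. ]
   stout_candle [300. 288.] 0.86 2153
8 [639.7  40.6] 0.067
10 [640.4  40.7] 0.074
12 [641.8  40.7] 0.081
14 [642.6  40.9] 0.089
18 [644.8  41. ] 0.103
22 [647.   41.1] 0.118
   stout_candle [205. 138.] 0.87 323
8 [637.9  14.1] 0.668
10 [637.1  13. ] 0.669
12 [636.4  12.8] 0.671
14 [634.7  14. ] 0.673
18 [633.8  11.6] 0.676
22 [632.  13.] 0.679
```

Call:
{"fn": "carry_out", "kwargs": {
  "commands": [
    {"jaw":0.085,"translation":[-0.0047,-0.0186,0],"spin":0},
    {"jaw":0.085,"translation":[-0.0047,-0.0186,0],"spin":0},
    {"jaw":0.085,"translation":[-0.0047,-0.0186,0],"spin":0},
    {"jaw":0.085,"translation":[-0.0047,-0.0186,0],"spin":0},
    {"jaw":0.085,"translation":[-0.0047,-0.0186,0],"spin":0},
    {"jaw":0.085,"translation":[-0.0047,-0.0186,0],"spin":0},
    {"jaw":0.085,"translation":[-0.0047,-0.0186,0],"spin":0},
    {"jaw":0.085,"translation":[-0.0047,-0.0186,0],"spin":0}
  ]
}}

```text
time: 20.15
tool_pos: [488.4, 14.4, 199.7]
tcp_rot: [-179.8, 0.0, 85.6]
ft_force: [0.1, 0.1, 0.6]
finger_gap: 85.0
grip_force: 0.0
```

Call:
{"fn": "carry_out", "kwargs": {
  "commands": [
    {"jaw":0.085,"translation":[-0.0048,-0.0186,0],"spin":0},
    {"jaw":0.085,"translation":[-0.0049,-0.0185,0],"spin":0},
    {"jaw":0.085,"translation":[0,0,0],"spin":0},
    {"jaw":0.085,"translation":[0,0,0.01],"spin":0},
    {"jaw":0.085,"translation":[0,0,0.01],"spin":0},
    {"jaw":0.085,"translation":[0,0,0.01],"spin":0},
    {"jaw":0.085,"translation":[0,0,0],"spin":0},
    {"jaw":0.085,"translation":[0,0,0],"spin":0}
  ]
}}

```text
time: 20.82
tool_pos: [451.9, 7.8, 170.0]
tcp_rot: [-179.8, -0.0, 85.6]
ft_force: [-0.1, -0.3, 0.3]
finger_gap: 85.0
grip_force: 0.0
```

Run:
```python
from fit import *
w=r.snapshot("wrist");im=w["pixels"].copy()
for q,n in(((452.7,7.5,0),"tall_candle"),((458.9,97.3,-.017),"square_candle")):
    for P in M[n]:
        h=cv2.convexHull(np.float32(proj(w,pose(P,q,14))));cv2.polylines(im,[np.int32(h)],True,(0,0,255))
cv2.imwrite("pics/w2.png",im)
print(r.sense()["tool_pos"])
c=proj(w,np.array([[458.9,97.3,60.]]))[0];m=mask(w,"square_candle",c)
if m is not None:
    for y0 in(-.2,0,.2):
        q,f=fit("square_candle",[(w,m)],np.array([458.9,97.3,y0]),14,True);print(np.round(q[:2],1),np.degrees(q[2]),f)
```

```text
[452.48285175   7.72285621 170.93241881]
   square_candle [255.  84.] 0.87 4292
[459.3  97.1] -1.8311540449906185 0.03980215037873058
[459.3  97.1] -1.7330392254593294 0.0397180741696147
[459.3  97.2] -1.664834553969928 0.039884701687165625
```

View pics/w2.png

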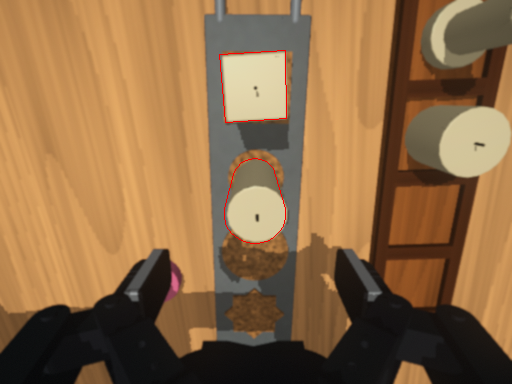

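The overlay fits both remaining candles, tall at (256,200) and square at (255,85), and the two placed ones stand upright at the right. The square candle's yaw is about -1.7°. Grasping the tall one.

Call:
{"fn": "carry_out", "kwargs": {
  "commands": [
    {"jaw":0.085,"translation":[0,0,0.014],"spin":0},
    {"jaw":0.085,"translation":[0,0,0.018],"spin":0},
    {"jaw":0.085,"translation":[0,0,0.018],"spin":0},
    {"jaw":0.085,"translation":[0,0,0.018],"spin":0},
    {"jaw":0.085,"translation":[0,0,0.018],"spin":0},
    {"jaw":0.085,"translation":[0,0,0.016],"spin":0},
    {"jaw":0.085,"translation":[0,0,0.01],"spin":0},
    {"jaw":0.085,"translation":[0,0,0.004],"spin":0}
  ]
}}

```text
time: 21.58
tool_pos: [452.0, 7.7, 54.5]
tcp_rot: [-179.9, -0.0, 85.6]
ft_force: [-0.3, -0.9, 0.3]
finger_gap: 85.0
grip_force: 0.0
```

Call:
{"fn": "carry_out", "kwargs": {
  "commands": [
    {"jaw":0.07,"translation":[0,0,0],"spin":0},
    {"jaw":0.06,"translation":[0,0,0],"spin":0},
    {"jaw":0.055,"translation":[0,0,0],"spin":0},
    {"jaw":0.05,"translation":[0,0,0],"spin":0},
    {"jaw":0.047,"translation":[0,0,0],"spin":0},
    {"jaw":0.044,"translation":[0,0,0],"spin":0},
    {"jaw":0.04,"translation":[0,0,0],"spin":0},
    {"jaw":0.04,"translation":[0,0,0],"spin":0}
  ]
}}

```text
time: 22.25
tool_pos: [453.7, 7.5, 56.9]
tcp_rot: [179.9, 0.0, 85.6]
ft_force: [0.1, -0.7, 5.9]
finger_gap: 45.6
grip_force: 27.5
```

Call:
{"fn": "carry_out", "kwargs": {
  "commands": [
    {"jaw":0.04,"translation":[0,0,-0.008],"spin":0},
    {"jaw":0.04,"translation":[0,0,-0.016],"spin":0},
    {"jaw":0.04,"translation":[0,0,-0.018],"spin":0},
    {"jaw":0.04,"translation":[0,0,-0.018],"spin":0},
    {"jaw":0.04,"translation":[0,0,-0.018],"spin":0},
    {"jaw":0.04,"translation":[0,0,-0.018],"spin":0},
    {"jaw":0.04,"translation":[0,0,-0.012],"spin":0},
    {"jaw":0.04,"translation":[0,0,-0.007],"spin":0}
  ]
}}

```text
time: 22.92
tool_pos: [453.3, 7.6, 172.6]
tcp_rot: [179.9, 0.0, 85.6]
ft_force: [0.5, -0.1, -1.3]
finger_gap: 45.3
grip_force: 28.4
```

Call:
{"fn": "carry_out", "kwargs": {
  "commands": [
    {"jaw":0.04,"translation":[-0.0043,0.0189,0],"spin":0},
    {"jaw":0.04,"translation":[-0.0043,0.0189,0],"spin":0},
    {"jaw":0.04,"translation":[-0.0043,0.0189,0],"spin":0},
    {"jaw":0.04,"translation":[-0.0043,0.0189,0],"spin":0},
    {"jaw":0.04,"translation":[-0.0043,0.0189,0],"spin":0},
    {"jaw":0.04,"translation":[-0.0043,0.0189,0],"spin":0},
    {"jaw":0.04,"translation":[-0.0043,0.0189,0],"spin":0},
    {"jaw":0.04,"translation":[-0.0043,0.0189,0],"spin":0}
  ]
}}

```text
time: 23.58
tool_pos: [601.0, -38.5, 169.5]
tcp_rot: [-179.9, -0.0, 85.6]
ft_force: [0.5, -0.3, -1.0]
finger_gap: 45.5
grip_force: 28.7
```

Call:
{"fn": "carry_out", "kwargs": {
  "commands": [
    {"jaw":0.04,"translation":[-0.0042,0.0189,0],"spin":0},
    {"jaw":0.04,"translation":[-0.0041,0.0189,0],"spin":0},
    {"jaw":0.04,"translation":[0,0,0.01],"spin":0},
    {"jaw":0.04,"translation":[0,0,0.01],"spin":0},
    {"jaw":0.04,"translation":[0,0,0.015],"spin":0},
    {"jaw":0.04,"translation":[0,0,0.015],"spin":0},
    {"jaw":0.04,"translation":[0,0,0.01],"spin":0},
    {"jaw":0.04,"translation":[0,0,0.01],"spin":0}
  ]
}}

```text
time: 24.25
tool_pos: [636.1, -49.0, 98.5]
tcp_rot: [-179.8, -0.0, 85.6]
ft_force: [-1.3, -0.3, -1.7]
finger_gap: 45.5
grip_force: 29.0
```

Call:
{"fn": "carry_out", "kwargs": {
  "commands": [
    {"jaw":0.04,"translation":[0,0,0.01],"spin":0},
    {"jaw":0.04,"translation":[0,0,0.01],"spin":0},
    {"jaw":0.04,"translation":[0,0,0.008],"spin":0},
    {"jaw":0.04,"translation":[0,0,0.004],"spin":0},
    {"jaw":0.04,"translation":[0,0,0],"spin":0},
    {"jaw":0.04,"translation":[0,0,0],"spin":0},
    {"jaw":0.04,"translation":[0,0,0],"spin":0},
    {"jaw":0.04,"translation":[0,0,0],"spin":0}
  ]
}}

```text
time: 24.92
tool_pos: [638.5, -49.6, 69.7]
tcp_rot: [179.9, 0.0, 85.6]
ft_force: [0.3, 0.1, -1.2]
finger_gap: 45.6
grip_force: 29.0
```

Call:
{"fn": "carry_out", "kwargs": {
  "commands": [
    {"jaw":0.04,"translation":[0,0,0.004],"spin":0},
    {"jaw":0.04,"translation":[0,0,0.004],"spin":0},
    {"jaw":0.04,"translation":[0,0,0.004],"spin":0},
    {"jaw":0.04,"translation":[0,0,0.003],"spin":0},
    {"jaw":0.04,"translation":[0,0,0.001],"spin":0},
    {"jaw":0.04,"translation":[0,0,0],"spin":0},
    {"jaw":0.04,"translation":[0,0,0],"spin":0},
    {"jaw":0.04,"translation":[0,0,0],"spin":0}
  ]
}}

```text
time: 25.58
tool_pos: [637.6, -49.6, 52.9]
tcp_rot: [-180.0, 0.0, 85.6]
ft_force: [-3.6, -0.3, 3.8]
finger_gap: 45.3
grip_force: 29.1
```

Call:
{"fn": "carry_out", "kwargs": {
  "commands": [
    {"jaw":0.04,"translation":[0,0,0.001],"spin":0},
    {"jaw":0.04,"translation":[0,0,0],"spin":0},
    {"jaw":0.04,"translation":[0,0,0],"spin":0},
    {"jaw":0.04,"translation":[0,0,0],"spin":0},
    {"jaw":0.04,"translation":[0,0,0],"spin":0},
    {"jaw":0.04,"translation":[0,0,0],"spin":0},
    {"jaw":0.04,"translation":[0,0,0],"spin":0},
    {"jaw":0.04,"translation":[0,0,0],"spin":0}
  ]
}}

```text
time: 26.25
tool_pos: [637.7, -49.6, 52.8]
tcp_rot: [-180.0, 0.0, 85.6]
ft_force: [-6.8, -0.9, 11.4]
finger_gap: 45.1
grip_force: 29.9
```

Call:
{"fn": "carry_out", "kwargs": {
  "commands": [
    {"jaw":0.04,"translation":[0,0,-0.001],"spin":0},
    {"jaw":0.048,"translation":[0,0,0],"spin":0},
    {"jaw":0.052,"translation":[0,0,0],"spin":0},
    {"jaw":0.06,"translation":[0,0,0],"spin":0},
    {"jaw":0.07,"translation":[0,0,0],"spin":0},
    {"jaw":0.075,"translation":[0,0,0],"spin":0},
    {"jaw":0.075,"translation":[0,0,-0.01],"spin":0},
    {"jaw":0.075,"translation":[0,0,-0.015],"spin":0}
  ]
}}

```text
time: 26.92
tool_pos: [636.3, -49.2, 76.4]
tcp_rot: [-179.8, -0.0, 85.6]
ft_force: [0.4, 0.4, 0.2]
finger_gap: 75.0
grip_force: 0.0
```

Call:
{"fn": "carry_out", "kwargs": {
  "commands": [
    {"jaw":0.08,"translation":[0,0,-0.02],"spin":0},
    {"jaw":0.085,"translation":[0,0,-0.02],"spin":0},
    {"jaw":0.085,"translation":[0,0,-0.02],"spin":0},
    {"jaw":0.085,"translation":[0,0,-0.02],"spin":0},
    {"jaw":0.085,"translation":[0,0,-0.02],"spin":0},
    {"jaw":0.085,"translation":[0,0,-0.02],"spin":0},
    {"jaw":0.085,"translation":[0,0,-0.01],"spin":0},
    {"jaw":0.085,"translation":[0,0,0],"spin":0}
  ]
}}

```text
time: 27.58
tool_pos: [639.7, -49.8, 212.0]
tcp_rot: [179.7, 0.0, 85.6]
ft_force: [0.8, 0.1, 0.2]
finger_gap: 84.7
grip_force: 0.0
```

```bash
python3 chk.py tall_candle 638.3 -49.5|head -5
```

```text
[637.9 -49.5 207.7] [-0.7 -0.3 -0.4]
   tall_candle [241. 260.] 0.8 2049
8 [637.6 -49.2] 0.051
10 [639.2 -48.4] 0.054
12 [640.6 -47.8] 0.057
```

Call:
{"fn": "carry_out", "kwargs": {
  "commands": [
    {"jaw":0.085,"translation":[0.011,-0.0158,0],"spin":0},
    {"jaw":0.085,"translation":[0.011,-0.0158,0],"spin":0},
    {"jaw":0.085,"translation":[0.011,-0.0158,0],"spin":0},
    {"jaw":0.085,"translation":[0.011,-0.0158,0],"spin":0},
    {"jaw":0.085,"translation":[0.011,-0.0158,0],"spin":0},
    {"jaw":0.085,"translation":[0.011,-0.0158,0],"spin":0},
    {"jaw":0.085,"translation":[0.011,-0.0158,0],"spin":0},
    {"jaw":0.085,"translation":[0.011,-0.0158,0],"spin":0}
  ]
}}

```text
time: 28.45
tool_pos: [516.9, 48.5, 205.9]
tcp_rot: [-179.8, 0.0, 85.6]
ft_force: [0.1, -0.7, -0.2]
finger_gap: 84.9
grip_force: 0.0
```

Call:
{"fn": "carry_out", "kwargs": {
  "commands": [
    {"jaw":0.085,"translation":[0.011,-0.0158,0],"spin":0},
    {"jaw":0.085,"translation":[0.0112,-0.0158,0],"spin":0},
    {"jaw":0.085,"translation":[0.0112,-0.0158,0],"spin":0},
    {"jaw":0.085,"translation":[0.0112,-0.0159,0],"spin":0},
    {"jaw":0.085,"translation":[0,0,0.01],"spin":-0.047},
    {"jaw":0.085,"translation":[0,0,0.02],"spin":0},
    {"jaw":0.085,"translation":[0,0,0.02],"spin":0},
    {"jaw":0.085,"translation":[0,0,0.01],"spin":0}
  ]
}}

```text
time: 29.12
tool_pos: [456.6, 97.2, 144.0]
tcp_rot: [-179.7, 0.0, 88.3]
ft_force: [-0.1, -0.2, -0.7]
finger_gap: 84.9
grip_force: 0.0
```

Call:
{"fn": "carry_out", "kwargs": {
  "commands": [
    {"jaw":0.085,"translation":[0,0,0.01],"spin":0},
    {"jaw":0.085,"translation":[0,0,0.015],"spin":0},
    {"jaw":0.085,"translation":[0,0,0.01],"spin":0},
    {"jaw":0.085,"translation":[0,0,0],"spin":0},
    {"jaw":0.085,"translation":[0,0,0],"spin":0},
    {"jaw":0.085,"translation":[0,0,0],"spin":0},
    {"jaw":0.085,"translation":[0,0,0],"spin":0},
    {"jaw":0.085,"translation":[0,0,0],"spin":0}
  ]
}}

```text
time: 29.78
tool_pos: [459.7, 97.4, 113.8]
tcp_rot: [179.9, -0.0, 88.3]
ft_force: [-0.7, 0.0, -0.7]
finger_gap: 84.6
grip_force: 0.0
```

Down to z ≈ 40 and close.

Call:
{"fn": "carry_out", "kwargs": {
  "commands": [
    {"jaw":0.085,"translation":[0,0,0.012],"spin":0},
    {"jaw":0.085,"translation":[0,0,0.014],"spin":0},
    {"jaw":0.085,"translation":[0,0,0.014],"spin":0},
    {"jaw":0.085,"translation":[0,0,0.014],"spin":0},
    {"jaw":0.085,"translation":[0,0,0.012],"spin":0},
    {"jaw":0.085,"translation":[0,0,0.007],"spin":0},
    {"jaw":0.085,"translation":[0,0,0],"spin":0},
    {"jaw":0.085,"translation":[0,0,0],"spin":0}
  ]
}}

```text
time: 30.45
tool_pos: [458.6, 97.2, 39.4]
tcp_rot: [-179.9, 0.0, 88.3]
ft_force: [0.6, 0.1, 2.3]
finger_gap: 85.0
grip_force: 0.0
```

Call:
{"fn": "carry_out", "kwargs": {
  "commands": [
    {"jaw":0.07,"translation":[0,0,0],"spin":0},
    {"jaw":0.06,"translation":[0,0,0],"spin":0},
    {"jaw":0.055,"translation":[0,0,0],"spin":0},
    {"jaw":0.05,"translation":[0,0,0],"spin":0},
    {"jaw":0.047,"translation":[0,0,0],"spin":0},
    {"jaw":0.044,"translation":[0,0,0],"spin":0},
    {"jaw":0.04,"translation":[0,0,0],"spin":0},
    {"jaw":0.04,"translation":[0,0,0],"spin":0}
  ]
}}

```text
time: 31.12
tool_pos: [459.7, 97.3, 40.5]
tcp_rot: [179.9, -0.0, 88.3]
ft_force: [0.3, 0.2, 5.1]
finger_gap: 45.5
grip_force: 30.9
```

Call:
{"fn": "carry_out", "kwargs": {
  "commands": [
    {"jaw":0.04,"translation":[0,0,-0.008],"spin":0},
    {"jaw":0.04,"translation":[0,0,-0.018],"spin":0},
    {"jaw":0.04,"translation":[0,0,-0.021],"spin":0},
    {"jaw":0.04,"translation":[0,0,-0.021],"spin":0},
    {"jaw":0.04,"translation":[0,0,-0.021],"spin":0},
    {"jaw":0.04,"translation":[0,0,-0.021],"spin":0},
    {"jaw":0.04,"translation":[0,0,-0.017],"spin":0},
    {"jaw":0.04,"translation":[0,0,-0.008],"spin":0}
  ]
}}

```text
time: 31.78
tool_pos: [459.6, 97.4, 177.4]
tcp_rot: [179.9, -0.0, 88.3]
ft_force: [0.1, -0.1, -0.7]
finger_gap: 45.8
grip_force: 30.8
```

Call:
{"fn": "carry_out", "kwargs": {
  "commands": [
    {"jaw":0.04,"translation":[-0.0144,0.0114,0],"spin":0},
    {"jaw":0.04,"translation":[-0.0144,0.0114,0],"spin":0},
    {"jaw":0.04,"translation":[-0.0144,0.0114,0],"spin":0},
    {"jaw":0.04,"translation":[-0.0144,0.0114,0],"spin":0},
    {"jaw":0.04,"translation":[-0.0144,0.0114,0],"spin":0},
    {"jaw":0.04,"translation":[-0.0144,0.0114,0],"spin":0},
    {"jaw":0.04,"translation":[-0.0144,0.0114,0],"spin":0},
    {"jaw":0.04,"translation":[-0.0144,0.0114,0],"spin":0}
  ]
}}

```text
time: 32.45
tool_pos: [546.2, -21.2, 173.6]
tcp_rot: [-179.9, -0.0, 88.3]
ft_force: [0.1, 0.3, 0.1]
finger_gap: 45.8
grip_force: 30.9
```

Call:
{"fn": "carry_out", "kwargs": {
  "commands": [
    {"jaw":0.04,"translation":[-0.0166,0.0131,0],"spin":0},
    {"jaw":0.04,"translation":[-0.0166,0.0131,0],"spin":0},
    {"jaw":0.04,"translation":[-0.0166,0.0131,0],"spin":0},
    {"jaw":0.04,"translation":[-0.0166,0.0131,0],"spin":0},
    {"jaw":0.04,"translation":[-0.0166,0.0131,0],"spin":0},
    {"jaw":0.04,"translation":[-0.0166,0.0131,0],"spin":0},
    {"jaw":0.04,"translation":[-0.0166,0.0127,0],"spin":0},
    {"jaw":0.04,"translation":[0,0,0],"spin":0}
  ]
}}

```text
time: 33.12
tool_pos: [634.9, -142.4, 173.3]
tcp_rot: [-179.9, 0.0, 88.2]
ft_force: [0.6, -0.6, -0.1]
finger_gap: 45.4
grip_force: 31.2
```

Call:
{"fn": "carry_out", "kwargs": {
  "commands": [
    {"jaw":0.04,"translation":[0,0,0.01],"spin":0},
    {"jaw":0.04,"translation":[0,0,0.018],"spin":0},
    {"jaw":0.04,"translation":[0,0,0.018],"spin":0},
    {"jaw":0.04,"translation":[0,0,0.018],"spin":0},
    {"jaw":0.04,"translation":[0,0,0.018],"spin":0},
    {"jaw":0.04,"translation":[0,0,0.018],"spin":0},
    {"jaw":0.04,"translation":[0,0,0.014],"spin":0},
    {"jaw":0.04,"translation":[0,0,0.006],"spin":0}
  ]
}}

```text
time: 33.78
tool_pos: [631.7, -137.9, 50.9]
tcp_rot: [-179.7, -0.1, 88.3]
ft_force: [-0.0, 1.1, -2.4]
finger_gap: 45.7
grip_force: 31.2
```

Call:
{"fn": "carry_out", "kwargs": {
  "commands": [
    {"jaw":0.04,"translation":[0,0,0],"spin":0},
    {"jaw":0.04,"translation":[0,0,0],"spin":0},
    {"jaw":0.04,"translation":[0,0,0],"spin":0},
    {"jaw":0.04,"translation":[0,0,0],"spin":0},
    {"jaw":0.04,"translation":[0,0,0],"spin":0},
    {"jaw":0.04,"translation":[0,0,0],"spin":0},
    {"jaw":0.04,"translation":[0,0,0],"spin":0},
    {"jaw":0.04,"translation":[0,0,0],"spin":0}
  ]
}}

```text
time: 34.45
tool_pos: [634.5, -139.5, 55.1]
tcp_rot: [180.0, 0.0, 88.3]
ft_force: [0.6, 1.0, -0.9]
finger_gap: 45.8
grip_force: 31.2
```

Call:
{"fn": "carry_out", "kwargs": {
  "commands": [
    {"jaw":0.04,"translation":[0,0,0.004],"spin":0},
    {"jaw":0.04,"translation":[0,0,0.004],"spin":0},
    {"jaw":0.04,"translation":[0,0,0.004],"spin":0},
    {"jaw":0.04,"translation":[0,0,0.004],"spin":0},
    {"jaw":0.04,"translation":[0,0,0.0015],"spin":0},
    {"jaw":0.04,"translation":[0,0,0],"spin":0},
    {"jaw":0.04,"translation":[0,0,0],"spin":0},
    {"jaw":0.04,"translation":[0,0,0],"spin":0}
  ]
}}

```text
time: 35.12
tool_pos: [634.4, -139.5, 37.1]
tcp_rot: [-180.0, -0.0, 88.3]
ft_force: [-0.8, -0.7, -1.2]
finger_gap: 45.7
grip_force: 31.3
```

Call:
{"fn": "carry_out", "kwargs": {
  "commands": [
    {"jaw":0.04,"translation":[0,0,0.001],"spin":0},
    {"jaw":0.04,"translation":[0,0,0],"spin":0},
    {"jaw":0.04,"translation":[0,0,0],"spin":0},
    {"jaw":0.04,"translation":[0,0,0],"spin":0},
    {"jaw":0.04,"translation":[0,0,0],"spin":0},
    {"jaw":0.04,"translation":[0,0,0],"spin":0},
    {"jaw":0.04,"translation":[0,0,0],"spin":0},
    {"jaw":0.04,"translation":[0,0,0],"spin":0}
  ]
}}

```text
time: 35.78
tool_pos: [634.7, -139.6, 36.5]
tcp_rot: [180.0, 0.0, 88.3]
ft_force: [0.8, -0.3, 0.7]
finger_gap: 45.7
grip_force: 31.3
```

Call:
{"fn": "carry_out", "kwargs": {
  "commands": [
    {"jaw":0.04,"translation":[0,0,0.001],"spin":0},
    {"jaw":0.04,"translation":[0,0,0],"spin":0},
    {"jaw":0.04,"translation":[0,0,0],"spin":0},
    {"jaw":0.04,"translation":[0,0,0],"spin":0},
    {"jaw":0.04,"translation":[0,0,0],"spin":0},
    {"jaw":0.04,"translation":[0,0,0],"spin":0},
    {"jaw":0.04,"translation":[0,0,0],"spin":0},
    {"jaw":0.04,"translation":[0,0,0],"spin":0}
  ]
}}

```text
time: 36.45
tool_pos: [634.7, -139.6, 36.5]
tcp_rot: [180.0, 0.0, 88.3]
ft_force: [-2.3, 0.9, 8.9]
finger_gap: 46.1
grip_force: 32.2
```

Call:
{"fn": "carry_out", "kwargs": {
  "commands": [
    {"jaw":0.04,"translation":[0,0,0],"spin":0},
    {"jaw":0.048,"translation":[0,0,0],"spin":0},
    {"jaw":0.052,"translation":[0,0,0],"spin":0},
    {"jaw":0.06,"translation":[0,0,0],"spin":0},
    {"jaw":0.07,"translation":[0,0,0],"spin":0},
    {"jaw":0.075,"translation":[0,0,0],"spin":0},
    {"jaw":0.075,"translation":[0,0,-0.01],"spin":0},
    {"jaw":0.075,"translation":[0,0,-0.015],"spin":0}
  ]
}}

```text
time: 37.12
tool_pos: [632.8, -139.0, 59.0]
tcp_rot: [-179.8, -0.1, 88.3]
ft_force: [0.9, 1.1, -0.3]
finger_gap: 75.0
grip_force: 0.0
```

Call:
{"fn": "carry_out", "kwargs": {
  "commands": [
    {"jaw":0.08,"translation":[0,0,-0.02],"spin":0},
    {"jaw":0.085,"translation":[0,0,-0.025],"spin":0},
    {"jaw":0.085,"translation":[0,0,-0.025],"spin":0},
    {"jaw":0.085,"translation":[0,0,-0.025],"spin":0},
    {"jaw":0.085,"translation":[0,0,-0.025],"spin":0},
    {"jaw":0.085,"translation":[0,0,-0.025],"spin":0},
    {"jaw":0.085,"translation":[0,0,-0.015],"spin":0},
    {"jaw":0.085,"translation":[0,0,0],"spin":0}
  ]
}}

```text
time: 37.78
tool_pos: [637.0, -140.2, 227.9]
tcp_rot: [179.4, 0.1, 88.3]
ft_force: [0.1, 0.8, 1.9]
finger_gap: 85.1
grip_force: 0.0
```

Call:
{"fn": "carry_out", "kwargs": {
  "commands": [
    {"jaw":0.085,"translation":[-0.005,-0.02,0],"spin":0},
    {"jaw":0.085,"translation":[-0.005,-0.02,0],"spin":0},
    {"jaw":0.085,"translation":[-0.005,-0.02,0],"spin":0},
    {"jaw":0.085,"translation":[-0.005,-0.02,0],"spin":0},
    {"jaw":0.085,"translation":[-0.005,-0.02,0],"spin":0},
    {"jaw":0.085,"translation":[-0.005,-0.02,0],"spin":0},
    {"jaw":0.085,"translation":[-0.005,-0.02,0],"spin":0},
    {"jaw":0.085,"translation":[-0.005,-0.02,0],"spin":0}
  ]
}}

```text
time: 38.45
tool_pos: [472.1, -174.6, 220.3]
tcp_rot: [180.0, 0.0, 88.3]
ft_force: [-0.5, 0.1, -0.8]
finger_gap: 85.4
grip_force: 0.0
```

Call:
{"fn": "carry_out", "kwargs": {
  "commands": [
    {"jaw":0.085,"translation":[-0.01,-0.01,0],"spin":0},
    {"jaw":0.085,"translation":[-0.01,-0.01,0],"spin":0},
    {"jaw":0.085,"translation":[-0.01,-0.01,0],"spin":0},
    {"jaw":0.085,"translation":[-0.01,-0.01,0],"spin":0},
    {"jaw":0.085,"translation":[-0.01,0,0],"spin":0},
    {"jaw":0.085,"translation":[-0.01,0,0],"spin":0},
    {"jaw":0.085,"translation":[0,0,0],"spin":0},
    {"jaw":0.085,"translation":[0,0,0],"spin":0}
  ]
}}

```text
time: 39.12
tool_pos: [431.8, -233.8, 220.2]
tcp_rot: [-180.0, -0.0, 88.2]
ft_force: [-0.4, 0.7, -0.4]
finger_gap: 85.2
grip_force: 0.0
```

```bash
for a in "square_candle 634.6 -139.5" "tall_candle 638.3 -49.5" "stout_candle 642.1 40.4" "footed_candle 645.8 130.3"; do python3 chk.py $a|head -5; done; python3 -c "
from fit import *
s=r.snapshot('scene');cv2.imwrite('pics/end.png',cv2.resize(s['pixels'][120:384,60:452],None,fx=2,fy=2))"
```

```text
[ 431.8 -233.1  220.1] [-0.2 -0.4 -1.3]
   square_candle [185. 251.] 0.6 2122
8 [ 633.7 -140.3] 0.044
10 [ 635.1 -139.3] 0.05
12 [ 636.5 -138.3] 0.055
[ 431.7 -233.   220.2] [-0.3 -0.5  0.3]
   tall_candle [244. 262.] 0.92 1984
8 [637.1 -49.3] 0.062
10 [637.2 -49.3] 0.068
12 [638.4 -48.8] 0.074
[ 431.6 -233.3  220.3] [-0.1 -2.  -0.3]
   stout_candle [299. 288.] 0.78 2250
8 [639.6  40.9] 0.035
10 [641.  41.] 0.04
12 [642.1  41.1] 0.045
[ 431.5 -233.4  220.3] [-0.6  0.7 -0.1]
   footed_candle [366. 306.] 0.75 2136
8 [644.  131.6] 0.069
10 [645.1 131.3] 0.077
12 [646.3 131. ] 0.084
```

View pics/end.png

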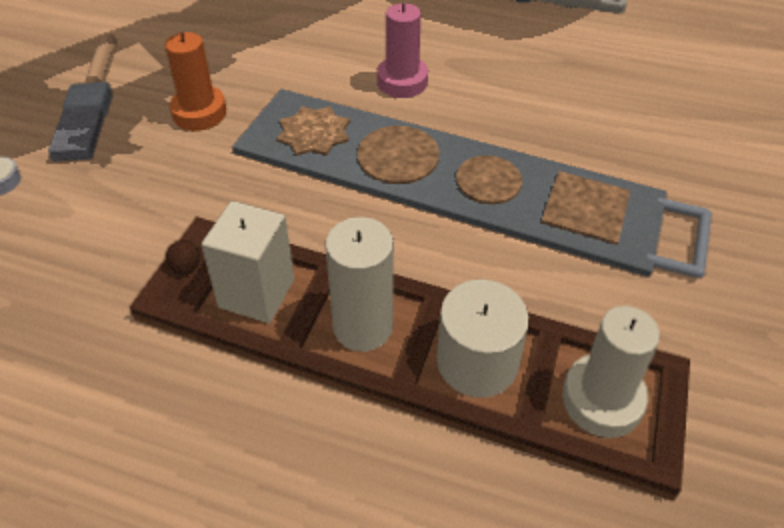

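All four stand upright, centred in the right pockets: square by the ball (245,265), tall (360,285), stout (482,340), footed (607,375). The coaster order on the tray, counted from the handle, matches.

```bash
python3 -c "
from bench import r
print(r.hand_in())"
```

```text
the job is handed in; nothing more can be done
None
```

The job is handed in at about 40 s of the 122 s allowed: my last camera check had all four candles upright in their reversed pockets, each within about 2 mm of centre, but the hand-in returned no verdict.

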